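# Make up the parts trays for two repair-cafe jobs

### The arm

A 6-joint arm with a two-finger parallel gripper is mounted at the origin on the work surface. World frame = base frame: x ahead of the robot, y to its left, z up, the work surface at z = 0. Lengths are in mm, angles in rad, forces in N, time in s.
With the tool pointing down it reaches from about 250 to 725 mm from the base axis. Payload 9.7 kg.
Tool frame: the origin (TCP) lies at the very end of the fingers, on their centre line; the grasp point (between the pads) lies 19 mm behind it (arm.tcp_to_grasp is the distance from the TCP to the grasp point, in mm); z points along the fingers, y is the line along which they close (so a half turn about z gives the same grasp; the last joint's range is limited). The gripper opens to 85 mm and grips with 20 to 120 N. Pads are 22 mm wide; open, the fingers measure 114 mm over their backs; the gripper's body (76 mm by 85 mm) begins 54 mm behind the grasp point. The pads swing forward as they close: fully open they stand 13 mm farther back than shut.
Start: joints at [-1.335, 0.087, 0.176, 1.66, 0, 1.571], TCP at [128.489, -534.778, 193.284] pointing down, gripper open.
Joint ranges: [-3.13, 3.13], [-0.85, 1.81], [-1.15, 1.24], [-2.2, 2.28], [-1.44, 1.52], [-3.14, 3.14]. Speed limits (rad/s): [2.22, 2.22, 2.57, 3.14, 3.14, 3.14].

### API

Orientations are given as a unit quaternion [w, x, y, z].
In Python, from workcell import arm, cams gives the robot as it stands.
- The arm moves only by the tool servo_tool, never from a script. Its argument "targets" is a list of rows, each a list of 4 numbers: the shift along the tool's x, y, z in m, then the turn about the tool's z in rad. A call has 1 to 5 rows; each row shifts and turns the commanded pose from where the row before left it, along the tool's axes as they then stand; what a row does not reach is not made up. A row lasts 1/12 s, in which the tool goes at most 41.7 mm and 7.16 degrees, less where a joint would pass 70% of its speed; a pose out of reach is approached as far as the arm can. A call is refused whole if a number of a shift passes 0.0417 or a number of a turn 0.125, either way. A call with a gripper value outside its range is refused whole. "jaw" is the opening, from 0 (shut) to 1 (fully open), set as the call begins (left out, the last holds). The fingers move at their own pace and stop on an object; "force" is the grip in N (left out, the last holds). Time passes only in rows, so rows that do not move let the fingers close. It gives the time, the measured TCP pose, the force, the opening and the grip force at its end, in the units of the state.
- arm.sense(): the state, without advancing time (a new reading comes with each control period).
- cams.snapshot(name): name is "scene" or "top" or "wrist"; returns a dict with "img" (400x640x3 uint8, red, green, blue), "fx", "fy", "cx", "cy" (pixels), "k1" (the pictures are not rectified: a ray, as slopes to the right and down, at radius r is drawn at 1 + k1 r^2 times it, then the intrinsics apply), "R" (3x3) and "t" (3): a world point X has camera coordinates R X + t. Camera axes: x right, y down, z forward; pixel columns grow to the right and rows downward; lengths in mm; the calibration is good to about 2 mm. A picture is of the moment at which its call begins. There is no depth.
- arm.hand_in(): hands the job in; it is judged then, once.
The state is a dict: "time": time; "qpos": joint angles; "qvel": joint speeds; "tau": joint torques, N m; "tcp_pos": TCP position; "orientation": TCP orientation; "wrist_force": force on the tool from outside, world axes, zero at the start; "ft_torque": the same for the moment, N m; "finger_gap": opening from 0.0 (shut) to 1.0 (fully open); "gripper_force": force on a finger pad.
Only numpy, scipy, OpenCV 4.12 (cv2) and the standard library are available. Lean on these libraries where they do the work, as an engineer would, in place of code of your own. Each camera call takes 0.05 s, during which the arm holds its last target. There are 200 camera calls.

### The job

Make up the parts trays for tonight's two repairs. The blue tray is for the radio: put in the loudspeaker, the tall black can capacitor and the volume control; the red tray is for the desk fan: put in the box-shaped motor capacitor and the rocker switch. Set each part down (do not drop it) upright, as it stands now, flat on the tray's floor in a compartment of its own, and leave the short blue capacitor, the small motor and the transformer undisturbed where they are on the mat.

Things in the scene. Friction and masses are not known exactly. Their poses are not given: they have to be found in the camera images.
- speaker: Small square loudspeaker for the radio, about 70 g, lying on its round magnet with the dark cone and grey dust cap facing up. Square steel frame 52 x 52 mm, its rim from 23 to 28 mm above the underside (dust cap to 32 mm); beneath it the basket narrows to the magnet, 36 mm across. x and y run along the frame's edges. It stands loose on the 2 mm mat; origin: centre of its underside, z up.
- tall_capacitor: Tall can capacitor: black cylinder 30 mm across, 45 mm high, standing, with a tan disc and two 5 mm steel lugs on its top, about 50 g. It stands loose on the 2 mm mat; origin: centre of its underside, z up.
- volume_control: Volume control (potentiometer) with its knob up: round metal body 27 mm across and 10 mm high, thin brass neck, and a cream knob 19 to 21 mm across from 19 to 36 mm above the underside. A brown tag with pins sticks out from the body to 24 mm from the axis on the +y side. about 35 g. It stands loose on the 2 mm mat; origin: centre of its underside, z up.
- motor_capacitor: Fan motor capacitor: black box 38 mm (x) x 20 mm (y) x 32 mm high, with a grey top and four upright blade terminals (to 40 mm), and a low black fixing ear 3 mm thick that sticks out from the foot of the +x end to 29 mm from the origin. about 40 g. It stands loose on the 2 mm mat; origin: centre of its underside, z up.
- rocker_switch: Rocker switch, face up: black, with a red rocker on top. Rim 31 mm (x) x 26 mm (y), from 27 to 30 mm above the underside (red rocker to 35 mm); body below it 28 x 23.5 mm, standing on its brass blades. about 25 g. It stands loose on the 2 mm mat; origin: centre of its underside, z up.
- blue_tray: Blue job tray, fixed to the table, 161 x 161 mm outside, 14 mm high, floor 3 mm thick, all walls 3 mm. One cross of low walls divides it into four equal open compartments, 76 x 76 mm inside, centred 39.5 mm from the tray's origin along both its x and y (plus and minus). Origin: centre of its underside, on the table; z up, x and y along the walls. Empty at the start.
- red_tray: Red job tray, fixed to the table, 161 x 161 mm outside, 14 mm high, floor 3 mm thick, all walls 3 mm. One cross of low walls divides it into four equal open compartments, 76 x 76 mm inside, centred 39.5 mm from the tray's origin along both its x and y (plus and minus). Origin: centre of its underside, on the table; z up, x and y along the walls. Empty at the start.
- short_capacitor: Short blue can capacitor, 25 mm across, 26 mm high (lugs to 31 mm), standing. Not needed; stays. It stands loose on the 2 mm mat; origin: centre of its underside, z up.
- small_motor: Small silver motor lying on its flat side, 32 mm long (x), 24 mm wide, 18 mm high, with a brass pinion on its shaft, to 27 mm from the origin at the +x end. Not needed; stays. It stands loose on the 2 mm mat; origin: centre of its underside, z up.
- transformer: Small transformer, dark steel core with an amber winding, 44 mm (x) x 36 mm (y) x 38 mm high, 220 g. Not needed; stays. It stands loose on the 2 mm mat; origin: centre of its underside, z up.

How it is judged:
By the outcome, as a careful person would: the job done as asked, in the order asked, and still so for the second after the job is handed in, with the robot touching nothing.
It also fails if it takes over 112 s, if anything falls off the work surface, if the arm or the gripper's body presses on something with over 40 N, if the wrist force passes 120 N, or if a joint passes its speed limit or range.

## Working session

There is one attempt and no reset: what is moved stays moved. The work goes in short steps, Python scripts to look and compute and a tool call to move; the robot and the scene stay as the last step left them, time stands still between calls to the robot, and variables do not carry over. Pictures are saved under pics/ and viewed, at most 14 in all, crops included, and the job is handed in when it is done.

Besides the shell and the picture viewer there is one more tool, called in YAML: its name, and indented under it one key for each argument. servo_tool: Moves the arm, as the interface text tells. Its arguments: {"type":"object","properties":{"targets":{"type":"array","items":{"type":"array","items":{"type":"number"}}},"jaw":{"type":"number"},"force":{"type":"number"}},"required":["targets"]}

```bash
ls; mkdir -p pics
python3 - <<'E'
from workcell import arm, cams
import cv2
for n in ("scene","top"):
    s=cams.snapshot(n); cv2.imwrite(f"pics/{n}0.png",s["img"][:,:,::-1]); print(n,s["fx"],s["fy"],s["cx"],s["cy"],s["k1"],s["R"],s["t"])
print(arm.sense())
E
```

```text
pics
scene 501.6200473025125 501.6200473025125 321.64894606539633 194.89058685575537 -0.09750463632647463 [[ 0.68976619  0.72399643  0.00719571]
 [ 0.41025279 -0.38262861 -0.82782123]
 [-0.59658633  0.57395516 -0.56094583]] [-379.53033308 -185.13499879 1312.29966521]
top 395.63710095918043 395.63710095918043 323.96773252394945 212.33249920431425 -0.05678120279591852 [[ 0.09832881 -0.99515029  0.00271201]
 [-0.97402057 -0.09679896 -0.20472883]
 [ 0.20399848  0.01748918 -0.97881497]] [-49.01280789 545.96440023 700.51137998]
{'time': 0.1, 'qpos': array([-1.33503427e+00,  8.74074682e-02,  1.75203216e-01,  1.65978497e+00,
       -1.30100155e-05,  1.57077137e+00]), 'qvel': array([-0.00121838, -0.00283999,  0.00246251, -0.00098304, -0.00068031,
        0.00085765]), 'tau': array([-1.04192206e-04, -5.21559012e+01,  4.65654945e+01,  1.60251529e-02,
       -1.21557147e-05, -9.25915941e-06]), 'tcp_pos': array([ 128.40923361, -534.54512606,  192.647458  ]), 'orientation': array([-5.91543826e-04,  9.93058429e-01,  1.17620578e-01, -7.65995681e-05]), 'wrist_force': array([ 0.66892227, -0.79299967,  0.63238496]), 'ft_torque': array([-0.0242909,  0.0112338, -0.0060231]), 'gripper_force': 0.0, 'finger_gap': 1.0020328414674824}
```

View pics/top0.png

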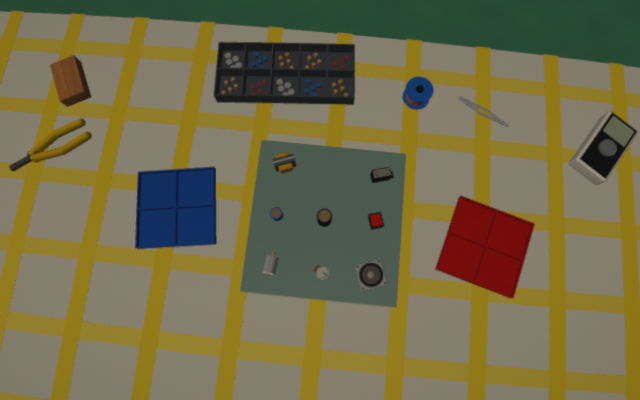

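View pics/scene0.png

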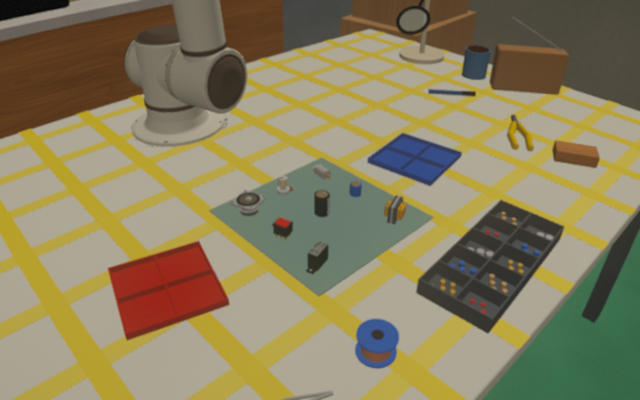

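The top view shows the blue tray at (176,208) and the red at (485,247). On the mat: transformer (285,162), motor capacitor (381,174), short capacitor (277,213), tall can (325,216), rocker (376,220), small motor (269,265), volume control (321,271) and speaker (371,275). The scene view agrees.

```bash
cat > h.py <<'E'
import numpy as np, cv2
from workcell import arm, cams
def dist(s): return np.array([s["k1"],0,0,0,0.]), np.array([[s["fx"],0,s["cx"]],[0,s["fy"],s["cy"]],[0,0,1.]])
def ray(s,px,z):
    d,K=dist(s); p=cv2.undistortPoints(np.array(px,float).reshape(-1,1,2),K,d).reshape(-1,2)
    R,t=np.array(s["R"]),np.array(s["t"]); C=-R.T@t
    D=np.c_[p,np.ones(len(p))]@R
    return C+D*((z-C[2])/D[:,2])[:,None]
def proj(s,X):
    d,K=dist(s); return cv2.projectPoints(np.array(X,float).reshape(-1,1,3),cv2.Rodrigues(np.array(s["R"]))[0],np.array(s["t"]),K,d)[0].reshape(-1,2)
def snap(n,f=None):
    s=cams.snapshot(n)
    if f: cv2.imwrite(f"pics/{f}.png",s["img"][:,:,::-1])
    return s
def rect(c): # centre,size,angle of world xy points
    (x,y),(w,h),a=cv2.minAreaRect(c.astype(np.float32)); return np.round([x,y,w,h,a],1)
E
python3 - <<'E'
from h import *
s=snap("top"); im=s["img"]; hsv=cv2.cvtColor(im,cv2.COLOR_RGB2HSV)
def big(m): return max(cv2.findContours(m.astype(np.uint8),0,1)[0],key=cv2.contourArea)
H,S,V=[hsv[...,i].astype(int) for i in range(3)]
b=big((abs(H-110)<12)&(S>150)&(np.arange(640)<230)&(np.arange(400)[:,None]>150))
r=big(((H<8)|(H>172))&(S>170)&(np.arange(640)>430)&(np.arange(400)[:,None]>180))
for n,c in(("blue",b),("red",r)): print(n,rect(ray(s,c[:,0],14)[:,:2]),"(161 expected)")
m=big((abs(H-80)<18)&(S>40)&(S<140)&(V<150)); mm=np.zeros(im.shape[:2],np.uint8); cv2.drawContours(mm,[cv2.convexHull(m)],-1,1,-1)
print("mat",rect(ray(s,m[:,0],2)[:,:2]))
mm=cv2.erode(mm,np.ones((7,7)))
ref=np.median(im[mm>0],axis=0); print(ref)
d=(np.abs(im.astype(int)-ref).sum(2)>40)&(mm>0)
for c in cv2.findContours(d.astype(np.uint8),0,1)[0]:
    if cv2.contourArea(c)>20:
        print(cv2.boundingRect(c),*[rect(ray(s,c[:,0],z)[:,:2]) for z in (2,27,38)])
cv2.imwrite("pics/topz.png",cv2.resize(im[135:310,235:412,::-1],None,fx=3.4,fy=3.4,interpolation=cv2.INTER_CUBIC))
w=snap("wrist","w0"); print(w["R"],w["t"],w["fx"],-np.array(w["R"]).T@w["t"])
E
```

```text
blue [538.8 309.5 158.7 160.2   9.2] (161 expected)
red [ 521.5 -324.6  161.6  161.1   74.1] (161 expected)
mat [544.6   1.  304.4 315.5  90. ]
[75. 90. 78.]
(313, 265, 17, 15) [4.376e+02 1.000e-01 3.210e+01 2.570e+01 6.920e+01] [ 4.362e+02 -1.000e-01  3.110e+01  2.490e+01  6.920e+01] [ 4.356e+02 -2.000e-01  3.060e+01  2.450e+01  6.920e+01]
(356, 260, 30, 30) [442.5 -98.1  51.2  52.8  19.5] [441.  -95.3  49.6  51.2  19.5] [440.3 -94.   48.9  50.4  19.5]
(262, 251, 16, 26) [445.8 102.5  23.8  49.6  81.9] [444.2  99.   23.1  48.1  81.9] [443.5  97.5  22.8  47.4  81.9]
(367, 212, 17, 18) [ 553.1 -100.3   34.7   30.2   17.8] [548.1 -97.4  33.6  29.2  17.8] [545.9 -96.2  33.1  28.8  17.8]
(316, 208, 17, 19) [549.9   5.   37.6  32.8   5.7] [545.    4.6  36.4  31.8   5.7] [542.8   4.4  35.9  31.3   5.7]
(270, 207, 14, 14) [547.  103.6  29.2  24.7  32.9] [542.2 100.1  28.3  23.9  32.9] [540.   98.6  27.9  23.6  32.9]
(370, 167, 24, 16) [ 652.3 -105.4   30.1   49.9   15.6] [ 644.2 -102.3   29.1   48.4   15.6] [ 640.6 -101.    28.7   47.7   15.6]
(272, 152, 25, 22) [659.  100.4  44.3  46.5  20.6] [650.7  97.   42.9  45.1  20.6] [647.   95.5  42.3  44.4  20.6]
[[ 2.33008286e-01 -9.72474437e-01 -7.80172970e-04]
 [-9.36774232e-01 -2.24669626e-01  2.68286408e-01]
 [-2.61076955e-01 -6.17821101e-02 -9.63338878e-01]] [-548.46415063  -35.86688779  378.5971764 ] 313.3712555065335 [ 193.04051318 -518.03503376  373.91208086]
```

View pics/topz.png

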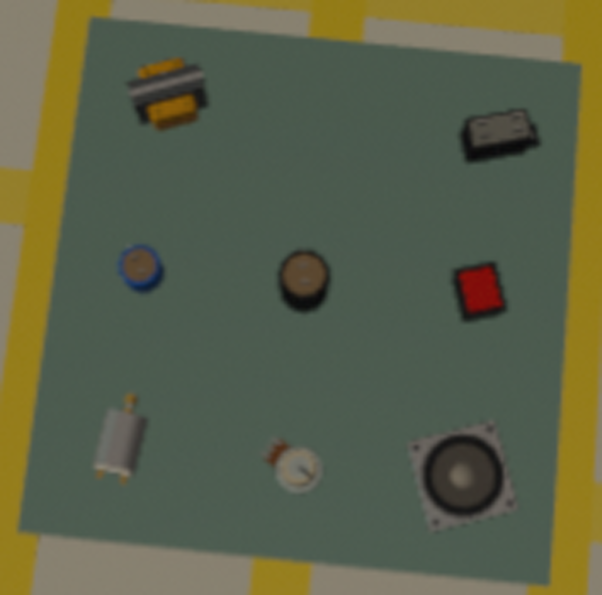

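The crop shows a 3×3 layout with 100 mm spacing. The speaker is square and about 20° off axis at roughly (441,-95). The tray sizes measure 159–162 mm, which matches. Next is a move planner, then a move to above the speaker.

```bash
cat >> h.py <<'E'
def pose():
    s=arm.sense(); w,x,y,z=s["orientation"]
    return np.array([*s["tcp_pos"],np.arctan2(2*(x*y+w*z),1-2*(y*y+z*z))])
def plan(*way,step=36.):
    """waypoints (x,y,z,yaw deg of tool x) -> rows in tool axes (m, rad), rounded with no drift"""
    p=pose(); print("at",p[:3].round(1),np.degrees(p[3]).round(1),"t",arm.sense()["time"])
    for w in way:
        w=np.array([*w[:3],np.radians(w[3])]); d=w-p; d[3]=(d[3]+np.pi)%(2*np.pi)-np.pi
        n=max(1,int(np.ceil(max(np.linalg.norm(d[:3])/step,abs(d[3])/.124)))); g=p+d; out=[]
        for i in range(n):
            e=(g-p)/(n-i); c,s=np.cos(p[3]),np.sin(p[3])
            r=np.round([(c*e[0]+s*e[1])/1e3,(s*e[0]-c*e[1])/1e3,-e[2]/1e3,-e[3]],[3,3,3,3] if 0 else 3)
            out.append([float(v)+0 for v in r])
            p=p+[1e3*(c*r[0]+s*r[1]),1e3*(s*r[0]-c*r[1]),-1e3*r[2],-r[3]]
        for i in range(0,n,5): print(str(out[i:i+5]).replace(" ",""))
        print("-> ",w[:3])
E
python3 - <<'E'
from h import *
plan((441,-95,150,109.5))
E
```

```text
at [ 128.4 -534.6  192.9] 13.5 t 0.2
[[0.025,-0.022,0.003,-0.105],[0.028,-0.019,0.003,-0.105],[0.029,-0.016,0.003,-0.105],[0.031,-0.013,0.003,-0.105],[0.032,-0.01,0.003,-0.105]]
[[0.033,-0.006,0.003,-0.105],[0.034,-0.003,0.002,-0.105],[0.034,0.001,0.003,-0.104],[0.034,0.004,0.002,-0.105],[0.033,0.007,0.003,-0.104]]
[[0.032,0.011,0.002,-0.105],[0.031,0.014,0.003,-0.104],[0.029,0.017,0.002,-0.105],[0.027,0.02,0.003,-0.104],[0.024,0.023,0.002,-0.105]]
[[0.022,0.026,0.003,-0.104]]
->  [441. -95. 150.]
```

servo_tool:
  targets:
    - [0.025,-0.022,0.003,-0.105]
    - [0.028,-0.019,0.003,-0.105]
    - [0.029,-0.016,0.003,-0.105]
    - [0.031,-0.013,0.003,-0.105]
    - [0.032,-0.01,0.003,-0.105]
  jaw: 1

```text
time: 0.62
tcp_pos: [226.4, -397.2, 177.9]
orientation: [-0.0, 0.928, 0.373, 0.0]
wrist_force: [0.7, -0.7, 0.8]
finger_gap: 1.001
gripper_force: 0.0
```

servo_tool:
  targets:
    - [0.033,-0.006,0.003,-0.105]
    - [0.034,-0.003,0.002,-0.105]
    - [0.034,0.001,0.003,-0.104]
    - [0.034,0.004,0.002,-0.105]
    - [0.033,0.007,0.003,-0.104]

```text
time: 1.03
tcp_pos: [324.8, -258.8, 165.3]
orientation: [0.0, 0.799, 0.601, 0.0]
wrist_force: [1.1, -1.0, 1.0]
finger_gap: 1.002
gripper_force: 0.0
```

servo_tool:
  targets:
    - [0.032,0.011,0.002,-0.105]
    - [0.031,0.014,0.003,-0.104]
    - [0.029,0.017,0.002,-0.105]
    - [0.027,0.02,0.003,-0.104]
    - [0.024,0.023,0.002,-0.105]

```text
time: 1.45
tcp_pos: [421.8, -121.2, 153.1]
orientation: [0.0, 0.617, 0.787, 0.0]
wrist_force: [-0.3, -1.0, 0.1]
finger_gap: 1.001
gripper_force: 0.0
```

servo_tool:
  targets:
    - [0.022,0.026,0.003,-0.104]
    - [0,0,0,0]
    - [0,0,0,0]
    - [0,0,0,0]

```text
time: 1.78
tcp_pos: [441.1, -95.4, 150.2]
orientation: [-0.0, 0.577, 0.816, -0.0]
wrist_force: [0.3, 0.2, -0.3]
finger_gap: 1.003
gripper_force: 0.0
```

Run:
```python
from h import *
print(pose(), arm.sense()["qpos"].round(2)); w=snap("wrist","w1"); print(proj(w,[[441,-95,28],[548,-97,30],[436,0,38],[545,4,47]]))
```

```text
[441.14945891 -95.38335936 150.15632051   1.91053437] [-0.21 -0.16 -0.15  1.58 -0.    1.02]
[[315.04746982 177.62586588]
 [413.20184267 214.00522942]
 [345.47971444  79.78240093]
 [462.01389139 118.21256712]]
```

View pics/w1.png

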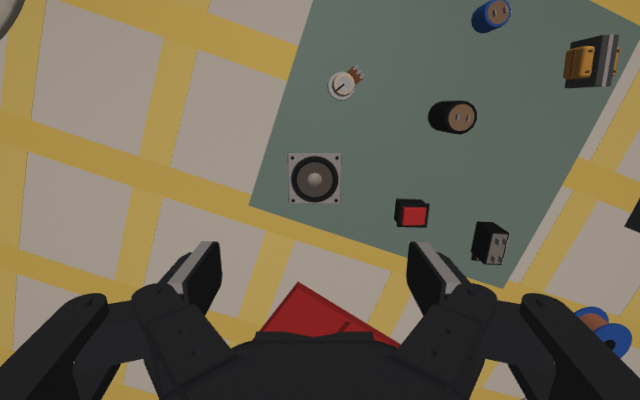

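The wrist view shows the speaker at (315,178), square to the image and centred as predicted. The knob is at (342,84), the tall can's tan top at (460,118), the rocker at (413,213) and the motor capacitor's grey top at (493,244). I'll measure each part's top face from this view.

```bash
cat >> h.py <<'E'
def blob(s,m,near,z,r=45):
    h,w=m.shape; yy,xx=np.mgrid[:h,:w]; m=(m&((xx-near[0])**2+(yy-near[1])**2<r*r)).astype(np.uint8)
    m=cv2.morphologyEx(m,cv2.MORPH_CLOSE,np.ones((5,5)))
    c=max(cv2.findContours(m,0,1)[0],key=cv2.contourArea)
    return rect(ray(s,c[:,0],z)[:,:2])
E
python3 - <<'E'
from h import *
w=snap("wrist"); im=w["img"].astype(int); H,S,V=[cv2.cvtColor(w["img"],cv2.COLOR_RGB2HSV)[...,i].astype(int) for i in range(3)]
for p in [(295,160),(342,84),(460,112),(470,128),(413,213),(493,235),(480,240),(300,80),(360,73)]: print(p,H[p[1],p[0]],S[p[1],p[0]],V[p[1],p[0]])
mat=(H>55)&(H<100)&(S>30)
print("spk",blob(w,~mat,(315,178),30,40))
print("knob",blob(w,(S<70)&(V>120),(342,84),38,20))
print("pot all",blob(w,~mat,(345,82),8,28))
print("tall",blob(w,(H<25)&(S>40)&(V>60),(460,118),47,22))
print("rock",blob(w,((H<6)|(H>174))&(S>150),(413,213),36,25))
print("mc grey",blob(w,(S<40)&(V>70),(493,244),34,28))
print("mc all",blob(w,~mat,(490,243),34,34))
E
```

```text
(295, 160) 6 20 126
(342, 84) 0 0 45
(460, 112) 14 100 105
(470, 128) 75 22 47
(413, 213) 1 192 146
(493, 235) 15 34 90
(480, 240) 120 17 15
(300, 80) 69 31 108
(360, 73) 69 31 108
spk [441.3 -96.7  77.5  78.9  19.4]
knob [433.8  -5.6  23.3  23.   19.5]
pot all [4.385e+02 2.000e-01 5.320e+01 5.050e+01 1.950e+01]
tall [543.8   4.9  22.9  22.6  20. ]
rock [546.4 -97.2  24.2  19.1  19.2]
mc grey [640.6 -99.9  58.   64.7  27.2]
mc all [ 637.2 -100.3   68.3   81.2   50. ]
```

Run:
```python
from h import *
w=snap("wrist"); H,S,V=[cv2.cvtColor(w["img"],cv2.COLOR_RGB2HSV)[...,i].astype(int) for i in range(3)]
mat=(H>55)&(H<85)&(S>20)&(V>80)
print("spk",blob(w,~mat,(315,178),30,40))
print("knob",blob(w,(S<60)&(V>125),(342,84),38,20))
print("pot all",blob(w,~mat,(345,82),8,28))
print("tall all",blob(w,~mat,(453,117),2,34))
print("mc grey",blob(w,(H<30)&(S<50)&(V>60),(495,244),34,24))
print("mc all",blob(w,~mat,(490,243),34,34))
plan((441,-96,110,109.5),(441,-96,12,109.5),step=28)
```

```text
spk [440.6 -95.9  52.6  51.5  19.4]
knob [434.2  -5.7  22.3  23.   20. ]
pot all [439.5   0.5  38.4  26.9  45.4]
tall all [554.5   7.8  51.4  33.7  12.4]
mc grey [ 646.9 -101.9   17.7   34.    16.5]
mc all [635.6 -99.1  38.3  48.2  16.7]
at [441.  -96.3 150.5] 109.4 t 1.9333
[[0.0,0.0,0.02,-0.001],[0.0,0.0,0.02,-0.002]]
->  [441. -96. 110.]
[[0.0,0.0,0.025,0.0],[0.0,0.0,0.024,0.0],[0.0,0.0,0.025,0.0],[0.0,0.0,0.024,0.0]]
->  [441. -96.  12.]
```

The speaker is at (440.6,-95.9), 52×52 mm, at 19.4°, so the sizes check. I'll descend and grip.

servo_tool:
  targets:
    - [0,0,0.034,0]
    - [0,0,0.034,0]
    - [0,0,0.034,0]
    - [0,0,0.024,0]
    - [0,0,0.012,0]
  jaw: 1

```text
time: 2.35
tcp_pos: [439.3, -95.9, 9.2]
orientation: [-0.002, 0.578, 0.816, -0.001]
wrist_force: [1.4, 0.8, -1.3]
finger_gap: 0.998
gripper_force: 0.0
```

servo_tool:
  targets:
    - [0,0,0,0]
    - [0,0,0,0]
    - [0,0,0,0]
    - [0,0,0,0]
    - [0,0,0,0]
  jaw: 0.4
  force: 30

```text
time: 2.77
tcp_pos: [442.4, -95.7, 13.8]
orientation: [0.001, 0.577, 0.817, 0.0]
wrist_force: [0.3, -0.1, -0.1]
finger_gap: 0.399
gripper_force: 0.0
```

servo_tool:
  targets:
    - [0,0,0,0]
    - [0,0,0,0]
    - [0,0,0,0]
    - [0,0,0,0]

```text
time: 3.1
tcp_pos: [441.4, -95.4, 12.4]
orientation: [0.0, 0.577, 0.817, 0.0]
wrist_force: [0.7, -0.2, -0.2]
finger_gap: 0.4
gripper_force: 0.0
```

Run:
```python
from h import *
plan((441,-96,90,109.5),(506.1,264.2,90,99.2),(506.1,264.2,13,99.2))
```

```text
at [441.4 -95.4  12.4] 109.5 t 3.1
[[0.0,0.0,-0.026,0.0],[0.0,0.0,-0.026,0.0],[0.0,-0.001,-0.026,0.0]]
->  [441. -96.  90.]
[[0.029,0.017,0.0,0.016],[0.029,0.016,0.0,0.016],[0.029,0.016,0.0,0.016],[0.03,0.015,0.0,0.016],[0.03,0.015,0.0,0.017]]
[[0.03,0.014,0.0,0.016],[0.03,0.013,0.0,0.017],[0.031,0.013,0.0,0.016],[0.031,0.013,0.0,0.017],[0.031,0.012,0.0,0.016]]
[[0.031,0.011,0.0,0.017]]
->  [506.1 264.2  90. ]
[[0.0,0.0,0.026,0.0],[0.0,0.0,0.026,0.0],[0.0,0.0,0.025,0.0]]
->  [506.1 264.2  13. ]
```

The jaw reached 0.4 (about 34 mm) without contact, so I'll look.

Run:
```python
from h import *
import numpy as np
w=snap("wrist")["img"]; s=snap("scene")["img"][130:280,170:370]
cv2.imwrite("pics/g1.png",np.vstack([w,cv2.resize(s,(267,200))[:, :].copy() if 0 else np.pad(cv2.resize(s,(267,200),interpolation=cv2.INTER_CUBIC),((0,0),(0,373),(0,0)))])[:,:,::-1])
```

```text
(no output)
```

View pics/g1.png

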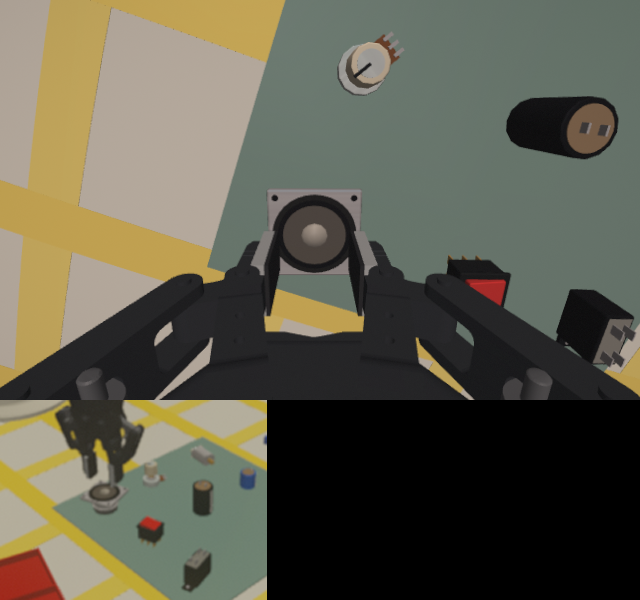

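Run:
```python
from h import *
w=snap("wrist"); p=pose(); c,s=np.cos(p[3]),np.sin(p[3])
def T(a,b,z): return [p[0]+c*a+s*b,p[1]+s*a-c*b,z]
pts=[(0,0,12),(11,17,12),(11,17,31),(11,-17,12),(11,26,15),(11,26,31),(11,26,50),(26,26,30),(26,-26,30),(-26,26,30)]
print(np.c_[pts,proj(w,[T(*q) for q in pts]).round(0)],p, "cam",-np.array(w["R"]).T@w["t"])
```

```text
[[  0.   0.  12. 316. 222.]
 [ 11.  17.  12. 344. 205.]
 [ 11.  17.  31. 347. 215.]
 [ 11. -17.  12. 288. 205.]
 [ 11.  26.  15. 359. 206.]
 [ 11.  26.  31. 363. 215.]
 [ 11.  26.  50. 369. 228.]
 [ 26.  26.  30. 364. 189.]
 [ 26. -26.  30. 268. 189.]
 [-26.  26.  30. 360. 274.]] [441.37335284 -95.3766612   12.26258598   1.91083317] cam [417.52877023 -30.64826288 193.4539305 ]
```

The rim corners project exactly, but the finger ends appear at about (355,232) and overlie the frame. That puts the tips near z≈50 rather than 12. I'll verify the tip height in the scene view.

Run:
```python
from h import *
w=snap("scene"); p=pose(); c,s=np.cos(p[3]),np.sin(p[3])
def T(a,b,z): return [p[0]+c*a+s*b,p[1]+s*a-c*b,z]
im=cv2.resize(w["img"][90:240,170:330],None,fx=5,fy=4*1.0,interpolation=cv2.INTER_CUBIC)[:,:,::-1].copy()
for z,col in ((12,(0,0,255)),(30,(0,255,0)),(50,(255,0,0)),(70,(255,255,0))):
    for q in proj(w,[T(0,19,z),T(0,-19,z)]): cv2.circle(im,(int((q[0]-170)*5+2),int((q[1]-90)*4+2)),3,col,-1)
cv2.imwrite("pics/g2.png",im)
```

```text
(no output)
```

View pics/g2.png

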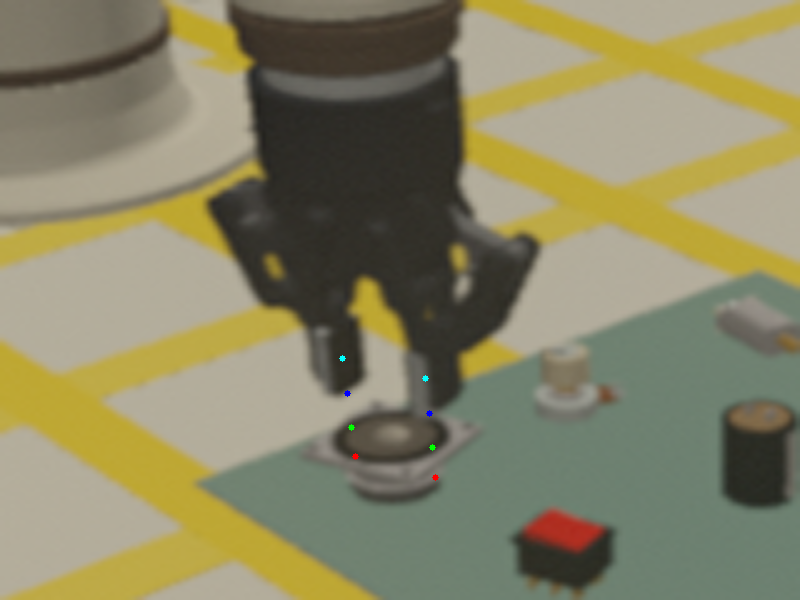

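The fingertips are really at z≈52, so the TCP reading runs about 37 mm low of them while x and y agree. I'll use that offset: open, go down 37 mm and grip again.

servo_tool:
  targets:
    - [0,0,0,0]
    - [0,0,0,0]
    - [0,0,0,0]
    - [0,0,0,0]
    - [0,0,0,0]
  jaw: 1

```text
time: 3.72
tcp_pos: [441.4, -95.4, 12.3]
orientation: [-0.0, 0.577, 0.817, -0.0]
wrist_force: [1.1, 0.6, 0.1]
finger_gap: 0.998
gripper_force: 0.0
```

servo_tool:
  targets:
    - [0,0,0.012,0]
    - [0,0,0.012,0]
    - [0,0,0.008,0]
    - [0,0,0.005,0]
    - [0,0,0,0]

```text
time: 4.13
tcp_pos: [440.2, -95.1, -26.6]
orientation: [-0.001, 0.577, 0.817, -0.001]
wrist_force: [0.0, -0.3, 0.3]
finger_gap: 0.996
gripper_force: 0.0
```

servo_tool:
  targets:
    - [0,0,0,0]
    - [0,0,0,0]
    - [0,0,0,0]
    - [0,0,0,0]
    - [0,0,0,0]
  jaw: 0.4
  force: 30

```text
time: 4.55
tcp_pos: [441.8, -95.5, -24.0]
orientation: [0.001, 0.577, 0.817, 0.0]
wrist_force: [-1.1, -0.8, 5.6]
finger_gap: 0.597
gripper_force: 31.7
```

Run:
```python
from h import *
s=arm.sense(); print(s["finger_gap"],s["gripper_force"],s["wrist_force"])
w=snap("wrist")["img"]; q=snap("scene"); print(s["tcp_pos"],s["qpos"])
cv2.imwrite("pics/g3.png",np.hstack([w[100:340,150:490],cv2.resize(q["img"][150:230,190:300],(330,240),interpolation=cv2.INTER_CUBIC)])[:,:,::-1])
```

```text
0.5973692155339841 31.71812117099762 [-1.10676105 -0.75847747  5.58224031]
[441.84596823 -95.51670038 -24.00334337] [-2.12886474e-01 -1.21792922e-01 -4.51256253e-01  1.24023181e+00
 -1.94558061e-05  1.01790545e+00]
```

View pics/g3.png

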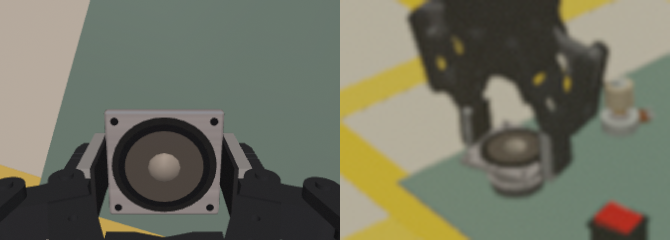

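The speaker is gripped at gap 0.597 (51 mm), force 32 N, with pads on both rim sides. Now I'll lift it and carry it to the blue tray.

Run:
```python
from h import *
plan((441.4,-95.4,35,109.5),(506.1,264.2,35,99.2),(506.1,264.2,-13,99.2),step=30)
```

```text
at [441.8 -95.5 -24. ] 109.5 t 4.65
[[0.0,0.0,-0.029,0.0],[0.0,0.0,-0.03,0.0]]
->  [441.4 -95.4  35. ]
[[0.024,0.014,0.0,0.014],[0.025,0.014,0.0,0.014],[0.025,0.013,0.0,0.014],[0.025,0.013,0.0,0.014],[0.025,0.012,0.0,0.014]]
[[0.025,0.012,0.0,0.014],[0.026,0.012,0.0,0.014],[0.026,0.011,0.0,0.014],[0.026,0.011,0.0,0.013],[0.026,0.011,0.0,0.014]]
[[0.026,0.01,0.0,0.013],[0.026,0.01,0.0,0.014],[0.026,0.01,0.0,0.013]]
->  [506.1 264.2  35. ]
[[0.0,0.0,0.024,0.0],[0.0,0.0,0.024,0.0]]
->  [506.1 264.2 -13. ]
```

servo_tool:
  targets:
    - [0,0,-0.01,0]
    - [0,0,-0.02,0]
    - [0,0,-0.02,0]
    - [0,0,-0.01,0]
    - [0,0,0,0]

```text
time: 5.07
tcp_pos: [442.9, -95.7, 37.9]
orientation: [0.002, 0.577, 0.817, 0.001]
wrist_force: [1.0, 1.0, -0.8]
finger_gap: 0.594
gripper_force: 31.7
```

servo_tool:
  targets:
    - [0.024,0.014,0,0.014]
    - [0.025,0.014,0,0.014]
    - [0.025,0.013,0,0.014]
    - [0.025,0.013,0,0.014]
    - [0.025,0.012,0,0.014]

```text
time: 5.48
tcp_pos: [465.8, 44.2, 34.3]
orientation: [-0.0, 0.606, 0.796, -0.0]
wrist_force: [1.2, -0.1, -0.6]
finger_gap: 0.597
gripper_force: 31.7
```

servo_tool:
  targets:
    - [0.025,0.012,0,0.014]
    - [0.026,0.012,0,0.014]
    - [0.026,0.011,0,0.014]
    - [0.026,0.011,0,0.013]
    - [0.026,0.011,0,0.014]

```text
time: 5.9
tcp_pos: [490.0, 183.2, 34.1]
orientation: [-0.0, 0.633, 0.774, -0.001]
wrist_force: [0.5, -0.8, -0.8]
finger_gap: 0.598
gripper_force: 31.7
```

servo_tool:
  targets:
    - [0.026,0.01,0,0.013]
    - [0.026,0.01,0,0.014]
    - [0.026,0.01,0,0.013]
    - [0,0,0,0]
    - [0,0,0,0]

```text
time: 6.32
tcp_pos: [504.8, 264.9, 33.7]
orientation: [-0.0, 0.647, 0.762, -0.001]
wrist_force: [-0.2, 0.5, -0.1]
finger_gap: 0.599
gripper_force: 31.7
```

Run:
```python
from h import *
w=snap("wrist","p1"); s=arm.sense(); print(s["finger_gap"],s["gripper_force"]); plan((506.1,264.2,-22,99.2),step=14)
H,S,V=[cv2.cvtColor(w["img"],cv2.COLOR_RGB2HSV)[...,i].astype(int) for i in range(3)]
m=((abs(H-110)<12)&(S>150)).astype(np.uint8); 
c=max(cv2.findContours(m,0,1)[0],key=cv2.contourArea); print(rect(ray(w,c[:,0],14)[:,:2]))
print(proj(w,[[506.1,264.2,14],[571.5,354.8,14],[493.5,342.2,14],[584.1,276.8,14],[538.8,309.5,14]]))
```

```text
0.599691364796702 31.70358180999756
at [504.8 264.   34. ] 99.3 t 6.3667
[[0.0,0.0,0.011,0.0],[0.0,0.0,0.011,0.0],[0.0,0.0,0.011,0.001],[0.0,0.001,0.012,0.0],[0.0,0.0,0.011,0.001]]
->  [506.1 264.2 -22. ]
[538.1 309.9 160.8 160.7   9.3]
[[317.47912473 212.57706523]
 [446.3997492   91.38251263]
 [318.17984429  90.34031843]
 [433.52001528 212.82689766]
 [379.0993828  154.72526622]]
```

View pics/p1.png

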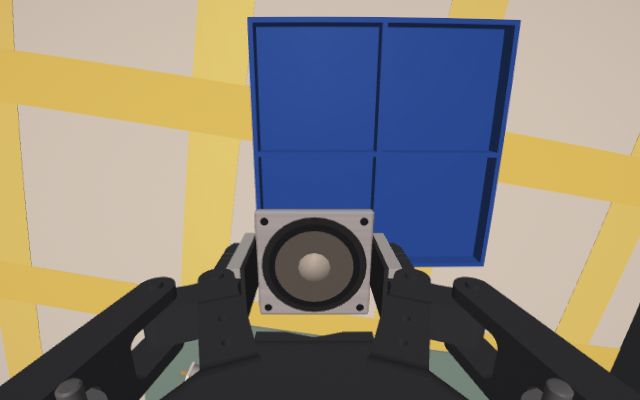

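The speaker is level in the grip. The tray measures 160.8 mm with its centre at (538.1,309.9), which agrees. Lowering it.

servo_tool:
  targets:
    - [0,0,0.016,0]
    - [0,0.001,0.016,0]
    - [0,0,0.012,0]
    - [0,0,0.005,0]
    - [0,0,0.003,0]

```text
time: 6.78
tcp_pos: [505.9, 263.2, -17.7]
orientation: [-0.0, 0.648, 0.761, -0.001]
wrist_force: [-0.5, 0.2, -0.4]
finger_gap: 0.602
gripper_force: 31.7
```

servo_tool:
  targets:
    - [0,0,0.001,0]
    - [0,0,0.001,0]
    - [0,0,0,0]
    - [0,0,0,0]
    - [0,0,0,0]

```text
time: 7.2
tcp_pos: [506.8, 264.4, -18.1]
orientation: [0.0, 0.648, 0.762, 0.0]
wrist_force: [0.0, -0.1, -0.2]
finger_gap: 0.595
gripper_force: 31.7
```

servo_tool:
  targets:
    - [0,0,0.001,0]
    - [0,0,0.001,0]
    - [0,0,0,0]
    - [0,0,0,0]

```text
time: 7.53
tcp_pos: [506.4, 264.2, -20.8]
orientation: [-0.0, 0.648, 0.762, -0.0]
wrist_force: [-0.1, -0.1, -0.7]
finger_gap: 0.6
gripper_force: 31.7
```

servo_tool:
  targets:
    - [0,0,0.001,0]
    - [0,0,0.001,0]
    - [0,0,0,0]
    - [0,0,0,0]
    - [0,0,0,0]

```text
time: 7.95
tcp_pos: [506.4, 264.2, -22.7]
orientation: [-0.0, 0.648, 0.762, -0.0]
wrist_force: [-0.6, -0.5, -0.7]
finger_gap: 0.602
gripper_force: 31.7
```

servo_tool:
  targets:
    - [0,0,0.001,0]
    - [0,0,0,0]
    - [0,0,0,0]
    - [0,0,0,0]

```text
time: 8.28
tcp_pos: [506.5, 264.3, -23.0]
orientation: [0.0, 0.648, 0.762, 0.0]
wrist_force: [-2.5, -1.2, 6.5]
finger_gap: 0.597
gripper_force: 32.2
```

It made contact at 6.5 N. I'll release, rise and plan the tall capacitor.

servo_tool:
  targets:
    - [0,0,0,0]
    - [0,0,0,0]
    - [0,0,0,0]
    - [0,0,0,0]
    - [0,0,0,0]
  jaw: 0.85

```text
time: 8.7
tcp_pos: [506.4, 264.2, -23.8]
orientation: [-0.0, 0.648, 0.762, -0.0]
wrist_force: [-0.1, 0.2, -0.6]
finger_gap: 0.85
gripper_force: 0.0
```

servo_tool:
  targets:
    - [0,0,-0.015,0]
    - [0,0,-0.03,0]
    - [0,0,-0.04,0]
    - [0,0,-0.02,0]
    - [0,0,0,0]

```text
time: 9.12
tcp_pos: [508.7, 265.4, 87.0]
orientation: [0.001, 0.648, 0.762, 0.004]
wrist_force: [0.2, 0.9, 1.2]
finger_gap: 0.851
gripper_force: 0.0
```

Run:
```python
from h import *
plan((543.5,4.7,70,99.3),step=36)
w=snap("wrist"); m=(abs(cv2.cvtColor(w["img"],cv2.COLOR_RGB2HSV)[...,0].astype(int)-110)>14)
print("spk",proj(w,[505.5,264.5,31]),blob(w,m,proj(w,[506.1,264.2,31])[0],31,45))
```

```text
at [508.7 265.4  87. ] 99.2 t 9.1167
[[-0.033,-0.001,0.002,0.0],[-0.033,-0.001,0.002,0.0],[-0.033,-0.001,0.002,0.0],[-0.033,-0.001,0.002,0.0],[-0.033,-0.001,0.002,0.0]]
[[-0.033,-0.001,0.002,0.0],[-0.032,-0.001,0.002,-0.001],[-0.033,0.0,0.003,0.0]]
->  [543.5   4.7  70. ]
spk [[310.75632907 197.03502234]] [505.  264.1  51.4  51.7   9.1]
```

The speaker is at (505,264) with a 51.5 mm footprint at rim height 31, so it is flat and centred. On to the tall can.

servo_tool:
  targets:
    - [-0.033,-0.001,0.002,0]
    - [-0.033,-0.001,0.002,0]
    - [-0.033,-0.001,0.002,0]
    - [-0.033,-0.001,0.002,0]
    - [-0.033,-0.001,0.002,0]
  jaw: 1

```text
time: 9.58
tcp_pos: [527.2, 99.0, 69.8]
orientation: [-0.001, 0.648, 0.762, -0.001]
wrist_force: [0.8, 0.2, -1.5]
finger_gap: 0.995
gripper_force: 0.0
```

servo_tool:
  targets:
    - [-0.033,-0.001,0.002,0]
    - [-0.032,-0.001,0.002,0]
    - [-0.033,0,0.003,0]
    - [0,0,0,0]
    - [0,0,0,0]

```text
time: 10.0
tcp_pos: [541.0, 2.0, 62.8]
orientation: [-0.001, 0.649, 0.761, -0.001]
wrist_force: [1.0, -0.2, 0.3]
finger_gap: 0.998
gripper_force: 0.0
```

Run:
```python
from h import *
w=snap("wrist"); H,S,V=[cv2.cvtColor(w["img"],cv2.COLOR_RGB2HSV)[...,i].astype(int) for i in range(3)]
q=proj(w,[543.5,4.7,47])[0]; print("tall",q,blob(w,(H<25)&(S>40)&(V>60),q,47,40))
plan((543.5,4.7,-22,99.3),step=30)
```

```text
tall [320.14891858 209.95868371] [543.5   4.1  23.9  23.1   9.1]
at [541.1   3.   63.1] 99.1 t 10.05
[[0.0,0.001,0.028,-0.001],[0.001,0.001,0.029,-0.001],[0.0,0.001,0.028,-0.001]]
->  [543.5   4.7 -22. ]
```

Tall can confirmed at (543.5,4.1). Descending to reading -22.

servo_tool:
  targets:
    - [0.001,0.001,0.028,0]
    - [0,0.001,0.028,0]
    - [0,0,0.02,0]
    - [0,0,0.009,0]
    - [0,0,0,0]

```text
time: 10.47
tcp_pos: [541.7, 5.8, -23.2]
orientation: [-0.002, 0.647, 0.762, -0.001]
wrist_force: [-0.4, 0.7, 0.8]
finger_gap: 1.001
gripper_force: 0.0
```

servo_tool:
  targets:
    - [0,0,0,0]
    - [0,0,0,0]
    - [0,0,0,0]
    - [0,0,0,0]
    - [0,0,0,0]
  jaw: 0.2
  force: 30

```text
time: 10.88
tcp_pos: [544.2, 4.8, -19.6]
orientation: [0.001, 0.648, 0.762, 0.001]
wrist_force: [-2.7, -0.5, 5.4]
finger_gap: 0.337
gripper_force: 29.2
```

servo_tool:
  targets:
    - [0,0,0,0]
    - [0,0,0,0]
    - [0,0,0,0]

```text
time: 11.13
tcp_pos: [544.1, 4.8, -19.6]
orientation: [0.001, 0.648, 0.762, 0.001]
wrist_force: [-0.1, -0.4, 6.7]
finger_gap: 0.338
gripper_force: 29.5
```

Run:
```python
from h import *
plan((543.5,4.1,45,99.3),(571,355,45,99.3),step=32)
```

```text
at [544.1   4.8 -19.6] 99.2 t 11.1333
[[0.0,0.0,-0.022,0.0],[0.0,0.0,-0.021,-0.001],[-0.001,-0.001,-0.022,0.0]]
->  [543.5   4.1  45. ]
[[0.029,0.007,0.0,0.0],[0.028,0.007,0.0,0.0],[0.029,0.007,0.0,0.0],[0.028,0.007,0.0,0.0],[0.029,0.007,0.0,0.0]]
[[0.028,0.007,0.0,0.0],[0.029,0.007,0.0,0.0],[0.028,0.007,0.0,0.0],[0.029,0.007,0.0,0.0],[0.028,0.007,0.0,0.0]]
[[0.029,0.007,0.0,0.0],[0.028,0.007,0.0,0.0]]
->  [571. 355.  45.]
```

Gripped at gap 0.338 (29 mm). Carrying it to the far compartment.

servo_tool:
  targets:
    - [0,0,-0.012,0]
    - [0,0,-0.022,0]
    - [0,0,-0.021,0]
    - [0,0,-0.01,0]

```text
time: 11.47
tcp_pos: [544.6, 4.8, 47.6]
orientation: [0.001, 0.648, 0.762, 0.001]
wrist_force: [0.4, -0.8, -0.3]
finger_gap: 0.338
gripper_force: 29.9
```

servo_tool:
  targets:
    - [0.029,0.007,0,0]
    - [0.028,0.007,0,0]
    - [0.029,0.007,0,0]
    - [0.028,0.007,0,0]
    - [0.029,0.007,0,0]

```text
time: 11.88
tcp_pos: [555.1, 152.8, 44.5]
orientation: [0.0, 0.648, 0.762, 0.0]
wrist_force: [1.0, 0.0, -0.6]
finger_gap: 0.337
gripper_force: 29.9
```

servo_tool:
  targets:
    - [0.028,0.007,0,0]
    - [0.029,0.007,0,0]
    - [0.028,0.007,0,0]
    - [0.029,0.007,0,0]
    - [0.028,0.007,0,0]

```text
time: 12.3
tcp_pos: [566.8, 298.8, 44.3]
orientation: [-0.0, 0.648, 0.762, -0.0]
wrist_force: [0.5, -0.0, -0.2]
finger_gap: 0.336
gripper_force: 29.9
```

servo_tool:
  targets:
    - [0.029,0.007,0,0]
    - [0.028,0.007,0,0]
    - [0,0,0,0]
    - [0,0,0,0]

```text
time: 12.63
tcp_pos: [571.1, 357.1, 43.6]
orientation: [-0.0, 0.647, 0.762, -0.0]
wrist_force: [-0.5, -0.9, -0.1]
finger_gap: 0.339
gripper_force: 29.9
```

servo_tool:
  targets:
    - [0,0,0.017,0]
    - [0,0,0.017,0]
    - [0,0,0.014,0]
    - [0,0,0.006,0]
    - [0,0,0,0]

```text
time: 13.05
tcp_pos: [570.8, 354.4, -11.3]
orientation: [-0.0, 0.648, 0.761, -0.001]
wrist_force: [-0.4, 0.1, -0.0]
finger_gap: 0.339
gripper_force: 29.9
```

servo_tool:
  targets:
    - [0,0,0.001,0]
    - [0,0,0.001,0]
    - [0,0,0.001,0]
    - [0,0,0,0]
    - [0,0,0,0]

```text
time: 13.47
tcp_pos: [571.8, 356.0, -12.1]
orientation: [0.0, 0.648, 0.762, 0.0]
wrist_force: [-0.3, 0.4, -0.7]
finger_gap: 0.333
gripper_force: 29.9
```

servo_tool:
  targets:
    - [0,0,0.002,0]
    - [0,0,0.001,0]
    - [0,0,0.001,0]
    - [0,0,0,0]
    - [0,0,0,0]

```text
time: 13.88
tcp_pos: [571.5, 355.8, -16.9]
orientation: [-0.0, 0.648, 0.762, -0.0]
wrist_force: [0.2, -0.3, -0.8]
finger_gap: 0.342
gripper_force: 29.9
```

servo_tool:
  targets:
    - [0,0,0.001,0]
    - [0,0,0.001,0]
    - [0,0,0,0]
    - [0,0,0,0]
    - [0,0,0,0]

```text
time: 14.3
tcp_pos: [571.7, 355.9, -18.5]
orientation: [0.0, 0.648, 0.762, 0.0]
wrist_force: [0.3, 0.5, 2.2]
finger_gap: 0.339
gripper_force: 30.1
```

servo_tool:
  targets:
    - [0,0,0.001,0]
    - [0,0,0,0]
    - [0,0,0,0]
    - [0,0,0,0]

```text
time: 14.63
tcp_pos: [571.8, 356.0, -18.6]
orientation: [0.0, 0.648, 0.762, 0.0]
wrist_force: [-3.2, -0.5, 8.8]
finger_gap: 0.339
gripper_force: 30.7
```

It touched down at 8.8 N. I'll release and head for the volume control.

servo_tool:
  targets:
    - [0,0,0,0]
    - [0,0,0,0]
    - [0,0,0,0]
    - [0,0,0,0]
  jaw: 0.6

```text
time: 14.97
tcp_pos: [571.5, 355.8, -20.0]
orientation: [-0.0, 0.648, 0.762, -0.0]
wrist_force: [0.0, -0.0, -0.1]
finger_gap: 0.599
gripper_force: 0.0
```

servo_tool:
  targets:
    - [0,0,-0.012,0]
    - [0,0,-0.03,0]
    - [0,0,-0.04,0]
    - [0,0,-0.03,0]
    - [0,0,0,0]

```text
time: 15.38
tcp_pos: [574.0, 357.4, 101.2]
orientation: [0.002, 0.648, 0.762, 0.005]
wrist_force: [1.0, 1.3, 2.0]
finger_gap: 0.6
gripper_force: 0.0
```

Run:
```python
from h import *
plan((435,-4,75,55),step=36)
w=snap("wrist"); H,S,V=[cv2.cvtColor(w["img"],cv2.COLOR_RGB2HSV)[...,i].astype(int) for i in range(3)]
print("tall",blob(w,(H<25)&(S>40)&(V>60),proj(w,[571.5,355.5,48])[0],48,40), blob(w,abs(H-110)>14,proj(w,[571.5,355.5,25])[0],48,50))
```

```text
at [574.  357.4 101.2] 99.2 t 15.3833
[[-0.03,-0.018,0.002,0.07],[-0.032,-0.016,0.002,0.07],[-0.033,-0.013,0.002,0.07],[-0.033,-0.011,0.003,0.07],[-0.034,-0.009,0.002,0.07]]
[[-0.035,-0.006,0.003,0.07],[-0.035,-0.004,0.002,0.07],[-0.035,-0.001,0.003,0.07],[-0.035,0.001,0.002,0.071],[-0.035,0.004,0.003,0.07]]
[[-0.035,0.006,0.002,0.071]]
->  [435.  -4.  75.]
tall [570.6 355.1  23.3  23.1  54.7] [570.7 359.5  28.1  35.5   9.1]
```

The can stands at (570.6,355.1), upright in its compartment. Going to the volume control.

servo_tool:
  targets:
    - [-0.03,-0.018,0.002,0.07]
    - [-0.032,-0.016,0.002,0.07]
    - [-0.033,-0.013,0.002,0.07]
    - [-0.033,-0.011,0.003,0.07]
    - [-0.034,-0.009,0.002,0.07]
  jaw: 1

```text
time: 15.85
tcp_pos: [506.4, 190.1, 80.4]
orientation: [-0.0, 0.772, 0.636, -0.001]
wrist_force: [0.3, -0.7, 0.3]
finger_gap: 1.002
gripper_force: 0.0
```

servo_tool:
  targets:
    - [-0.035,-0.006,0.003,0.07]
    - [-0.035,-0.004,0.002,0.07]
    - [-0.035,-0.001,0.003,0.07]
    - [-0.035,0.001,0.002,0.071]
    - [-0.035,0.004,0.003,0.07]

```text
time: 16.27
tcp_pos: [444.0, 25.8, 67.9]
orientation: [-0.0, 0.871, 0.492, -0.0]
wrist_force: [0.8, -0.3, -0.9]
finger_gap: 1.0
gripper_force: 0.0
```

servo_tool:
  targets:
    - [-0.035,0.006,0.002,0.071]
    - [0,0,0,0]
    - [0,0,0,0]
    - [0,0,0,0]

```text
time: 16.6
tcp_pos: [432.4, -5.9, 66.2]
orientation: [-0.0, 0.887, 0.462, 0.0]
wrist_force: [0.5, -0.1, 0.1]
finger_gap: 1.002
gripper_force: 0.0
```

Run:
```python
from h import *
w=snap("wrist","v1"); H,S,V=[cv2.cvtColor(w["img"],cv2.COLOR_RGB2HSV)[...,i].astype(int) for i in range(3)]
q=proj(w,[434.5,-5,38])[0]; print(q,"knob",blob(w,(H<35)&(S<90)&(V>110),q,38,45),blob(w,~((H>55)&(H<85)&(S>20)&(V>80)),q,6,60)); print(pose())
```

```text
[317.89074898 203.08741816] knob [438.4   0.5  28.1  22.2  54.4] [436.6  -2.9  44.4  27.1  54.3]
[432.5389135   -5.46821096  66.24585141   0.960741  ]
```

View pics/v1.png

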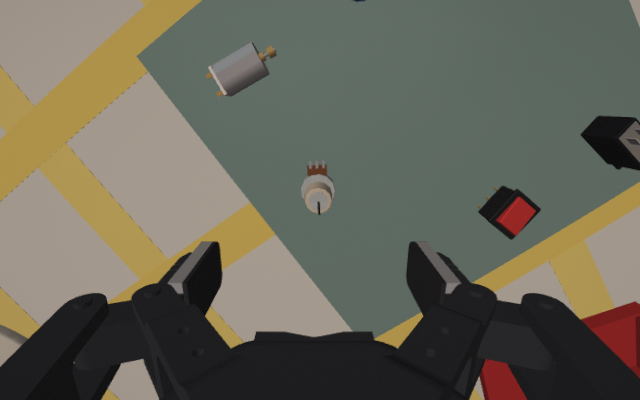

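The knob top is at (318,202), the body at about (317,189), and the tag points straight up the image, along tool +x. I'll cast both points.

Run:
```python
from h import *
w=snap("wrist"); print(ray(w,[318,202],38),ray(w,[317.5,188.5],12)); a=ray(w,[317.5,188.5],12)[0]; b=ray(w,[318,202],38)[0]; m=(a+b)/2
plan((b[0],b[1],20,55),(b[0],b[1],-20,55),step=28)
```

```text
[[435.18933861  -3.9287393   38.        ]] [[436.79988499  -1.49835559  12.        ]]
at [432.6  -5.2  66.2] 55.1 t 16.7
[[0.001,0.001,0.023,0.001],[0.002,0.0,0.023,0.0]]
->  [435.18933861  -3.9287393   20.        ]
[[0.0,0.0,0.02,0.0],[0.0,0.0,0.02,0.0]]
->  [435.18933861  -3.9287393  -20.        ]
```

servo_tool:
  targets:
    - [0.002,0.001,0.023,0]
    - [0.002,0,0.023,0]
    - [0,0,0.02,0]
    - [0,0,0.015,0]
    - [0,0,0.006,0]

```text
time: 17.12
tcp_pos: [434.3, -2.2, -23.1]
orientation: [-0.001, 0.886, 0.463, -0.001]
wrist_force: [0.1, 0.5, -0.1]
finger_gap: 1.001
gripper_force: 0.0
```

servo_tool:
  targets:
    - [0,0,0,0]
    - [0,0,0,0]
    - [0,0,0,0]
    - [0,0,0,0]
    - [0,0,0,0]
  jaw: 0.1
  force: 25

```text
time: 17.53
tcp_pos: [436.2, -3.2, -19.8]
orientation: [0.0, 0.887, 0.462, 0.001]
wrist_force: [-1.7, 0.1, 0.7]
finger_gap: 0.299
gripper_force: 0.0
```

servo_tool:
  targets:
    - [0,0,0,0]
    - [0,0,0,0]
    - [0,0,0,0]
    - [0,0,0,0]

```text
time: 17.87
tcp_pos: [436.1, -3.2, -19.8]
orientation: [0.0, 0.887, 0.462, 0.001]
wrist_force: [-1.2, 0.7, 6.6]
finger_gap: 0.218
gripper_force: 24.5
```

Run:
```python
from h import *
plan((435.7,-3.,45,55),(493,342,45,55),step=32)
```

```text
at [436.1  -3.2 -19.8] 55.0 t 17.8667
[[0.0,0.0,-0.022,0.0],[0.0,0.0,-0.021,0.0],[0.0,0.0,-0.022,0.0]]
->  [435.7  -3.   45. ]
[[0.029,-0.014,0.0,0.0],[0.029,-0.014,0.0,0.0],[0.029,-0.014,0.0,0.0],[0.029,-0.014,0.0,0.0],[0.028,-0.014,0.0,0.0]]
[[0.029,-0.014,0.0,0.0],[0.028,-0.013,0.0,0.0],[0.029,-0.014,0.0,0.0],[0.028,-0.013,0.0,0.0],[0.029,-0.014,0.0,0.0]]
[[0.028,-0.013,0.0,0.0]]
->  [493. 342.  45.]
```

Gripped on the knob at gap 0.218 (18.5 mm). Carrying it to the remaining corner at (493,342).

servo_tool:
  targets:
    - [0,0,-0.012,0]
    - [0,0,-0.022,0]
    - [0,0,-0.021,0]
    - [0,0,-0.01,0]

```text
time: 18.2
tcp_pos: [436.5, -3.4, 47.4]
orientation: [0.001, 0.887, 0.462, 0.001]
wrist_force: [0.4, -0.9, -1.2]
finger_gap: 0.219
gripper_force: 24.7
```

servo_tool:
  targets:
    - [0.029,-0.014,0,0]
    - [0.029,-0.014,0,0]
    - [0.029,-0.014,0,0]
    - [0.029,-0.014,0,0]
    - [0.028,-0.014,0,0]

```text
time: 18.62
tcp_pos: [460.8, 156.4, 44.5]
orientation: [0.0, 0.887, 0.462, 0.0]
wrist_force: [0.4, -1.0, -0.2]
finger_gap: 0.219
gripper_force: 24.7
```

servo_tool:
  targets:
    - [0.029,-0.014,0,0]
    - [0.028,-0.013,0,0]
    - [0.029,-0.014,0,0]
    - [0.028,-0.013,0,0]
    - [0.029,-0.014,0,0]

```text
time: 19.03
tcp_pos: [487.1, 312.5, 44.3]
orientation: [0.0, 0.887, 0.462, -0.0]
wrist_force: [0.7, -1.1, -1.1]
finger_gap: 0.218
gripper_force: 24.7
```

servo_tool:
  targets:
    - [0.028,-0.013,0,0]
    - [0,0,0,0]
    - [0,0,0,0]
    - [0,0,0,0]

```text
time: 19.37
tcp_pos: [492.2, 341.0, 44.0]
orientation: [0.0, 0.887, 0.462, -0.001]
wrist_force: [-0.6, -0.1, 0.1]
finger_gap: 0.225
gripper_force: 24.7
```

Run:
```python
from h import *
snap("wrist","v2"); s=arm.sense(); print(s["finger_gap"],s["gripper_force"]); plan((493,342,-13,55),step=60)
```

```text
0.22262350530653363 24.717781646177173
at [492.3 340.6  44.2] 55.0 t 19.4167
[[0.002,0.0,0.057,-0.001]]
->  [493. 342. -13.]
```

View pics/v2.png

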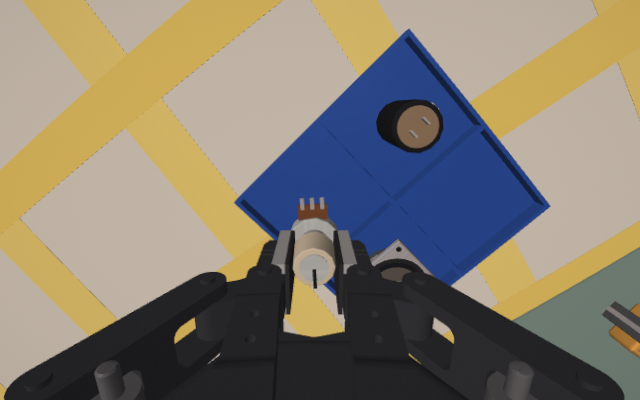

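The volume control hangs straight in the grip, with the tag within the compartment's reach. Lowering.

servo_tool:
  targets:
    - [0.001,0,0.016,0]
    - [0,0,0.017,0]
    - [0,0,0.014,0]
    - [0,0,0.008,0]
    - [0,0,0.003,0]

```text
time: 19.83
tcp_pos: [492.6, 340.8, -14.8]
orientation: [0.0, 0.887, 0.461, -0.001]
wrist_force: [0.1, -0.6, 0.2]
finger_gap: 0.218
gripper_force: 24.7
```

servo_tool:
  targets:
    - [0,0,0.001,0]
    - [0,0,0.001,0]
    - [0,0,0,0]
    - [0,0,0,0]
    - [0,0,0,0]

```text
time: 20.25
tcp_pos: [493.4, 342.4, -15.0]
orientation: [-0.0, 0.887, 0.462, 0.0]
wrist_force: [-0.2, 0.2, -0.7]
finger_gap: 0.217
gripper_force: 24.7
```

servo_tool:
  targets:
    - [0,0,0.001,0]
    - [0,0,0.001,0]
    - [0,0,0,0]
    - [0,0,0,0]
    - [0,0,0,0]

```text
time: 20.67
tcp_pos: [493.1, 342.2, -17.8]
orientation: [0.0, 0.887, 0.462, -0.0]
wrist_force: [-0.0, -0.1, -0.9]
finger_gap: 0.219
gripper_force: 24.7
```

servo_tool:
  targets:
    - [0,0,0.001,0]
    - [0,0,0,0]
    - [0,0,0,0]
    - [0,0,0,0]

```text
time: 21.0
tcp_pos: [493.1, 342.2, -18.7]
orientation: [-0.0, 0.887, 0.462, 0.0]
wrist_force: [0.2, 0.3, -0.7]
finger_gap: 0.224
gripper_force: 24.7
```

servo_tool:
  targets:
    - [0,0,0.001,0]
    - [0,0,0,0]
    - [0,0,0,0]
    - [0,0,0,0]

```text
time: 21.33
tcp_pos: [493.2, 342.3, -18.8]
orientation: [-0.0, 0.887, 0.462, 0.0]
wrist_force: [-1.4, -1.4, 6.1]
finger_gap: 0.22
gripper_force: 25.3
```

It made contact at 6.1 N. I'll release and go to the motor capacitor.

servo_tool:
  targets:
    - [0,0,0,0]
    - [0,0,0,0]
    - [0,0,0,0]
    - [0,0,0,0]
  jaw: 0.5

```text
time: 21.67
tcp_pos: [493.0, 342.2, -19.9]
orientation: [-0.0, 0.887, 0.462, -0.0]
wrist_force: [-0.2, 0.5, 0.3]
finger_gap: 0.497
gripper_force: 0.0
```

servo_tool:
  targets:
    - [0,0,-0.012,0]
    - [0,0,-0.03,0]
    - [0,0,-0.04,0]
    - [0,0,-0.02,0]
    - [0,0,0,0]

```text
time: 22.08
tcp_pos: [495.2, 343.7, 89.1]
orientation: [-0.001, 0.887, 0.462, 0.004]
wrist_force: [0.2, -0.3, 0.7]
finger_gap: 0.503
gripper_force: 0.0
```

Run:
```python
from h import *
plan((645,-102,75,106.5),step=36)
snap("wrist","v3")
```

```text
at [495.2 343.7  89.1] 55.0 t 22.0833
[[-0.02,0.027,0.001,-0.064],[-0.022,0.026,0.001,-0.064],[-0.023,0.024,0.001,-0.064],[-0.025,0.023,0.001,-0.064],[-0.026,0.021,0.001,-0.064]]
[[-0.027,0.019,0.001,-0.064],[-0.029,0.018,0.001,-0.064],[-0.03,0.016,0.001,-0.064],[-0.031,0.014,0.001,-0.064],[-0.031,0.012,0.001,-0.065]]
[[-0.032,0.01,0.001,-0.064],[-0.032,0.007,0.001,-0.065],[-0.033,0.005,0.001,-0.064],[-0.034,0.004,0.001,-0.065]]
->  [ 645. -102.   75.]
```

View pics/v3.png

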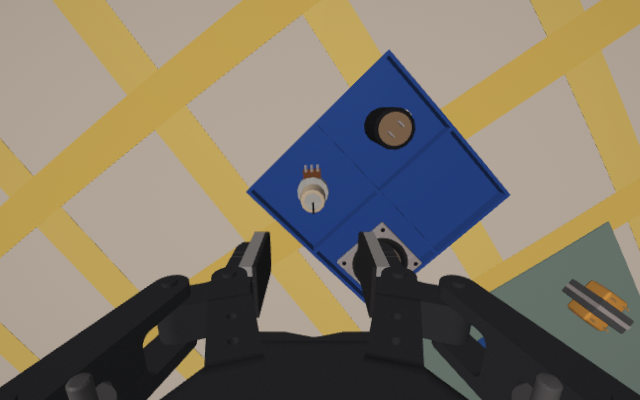

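All three radio parts stand upright, each in its own compartment: volume control (312,195), can (392,128), speaker (385,258). Moving to the motor capacitor.

servo_tool:
  targets:
    - [-0.02,0.027,0.001,-0.064]
    - [-0.022,0.026,0.001,-0.064]
    - [-0.023,0.024,0.001,-0.064]
    - [-0.025,0.023,0.001,-0.064]
    - [-0.026,0.021,0.001,-0.064]

```text
time: 22.55
tcp_pos: [546.3, 181.0, 76.6]
orientation: [-0.0, 0.801, 0.599, -0.001]
wrist_force: [-0.5, -1.0, 0.5]
finger_gap: 0.498
gripper_force: 0.0
```

servo_tool:
  targets:
    - [-0.027,0.019,0.001,-0.064]
    - [-0.029,0.018,0.001,-0.064]
    - [-0.03,0.016,0.001,-0.064]
    - [-0.031,0.014,0.001,-0.064]
    - [-0.031,0.012,0.001,-0.065]
  jaw: 1

```text
time: 22.97
tcp_pos: [600.4, 21.4, 71.5]
orientation: [-0.0, 0.695, 0.719, -0.001]
wrist_force: [0.9, 1.1, 0.5]
finger_gap: 1.001
gripper_force: 0.0
```

servo_tool:
  targets:
    - [-0.032,0.01,0.001,-0.064]
    - [-0.032,0.007,0.001,-0.065]
    - [-0.033,0.005,0.001,-0.064]
    - [-0.034,0.004,0.001,-0.065]
    - [0,0,0,0]

```text
time: 23.38
tcp_pos: [643.6, -109.0, 66.6]
orientation: [-0.0, 0.598, 0.801, -0.001]
wrist_force: [0.2, -0.2, -0.0]
finger_gap: 0.998
gripper_force: 0.0
```

servo_tool:
  targets:
    - [0,0,0,0]
    - [0,0,0,0]

```text
time: 23.55
tcp_pos: [642.6, -103.6, 67.5]
orientation: [-0.001, 0.599, 0.801, -0.0]
wrist_force: [0.4, 0.8, 0.4]
finger_gap: 0.998
gripper_force: 0.0
```

Run:
```python
from h import *
w=snap("wrist","m1"); H,S,V=[cv2.cvtColor(w["img"],cv2.COLOR_RGB2HSV)[...,i].astype(int) for i in range(3)]
q=proj(w,[645.5,-102,34])[0]; print(q,blob(w,(H<30)&(S<60)&(V>60),q,34,40),pose())
```

```text
[319.91518543 204.41209576] [ 645.7 -102.3   15.9   33.9   16.2] [ 642.72942098 -103.0345053    67.82690896    1.85860576]
```

View pics/m1.png

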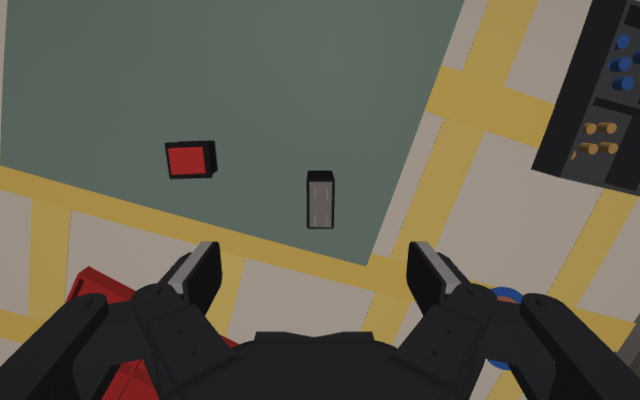

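The grey top's centre is (645.7,-102.3) and its long axis lies along tool x. The ear is hidden on the tool's −x side. Descending and gripping.

servo_tool:
  targets:
    - [0,0.003,0.028,0.002]
    - [0,0,0.028,0.002]
    - [0,0,0.022,0]
    - [0,0,0.011,0]
    - [0,0,0.003,0]

```text
time: 24.02
tcp_pos: [644.5, -101.6, -26.0]
orientation: [-0.002, 0.599, 0.8, -0.001]
wrist_force: [-0.6, -0.4, -1.2]
finger_gap: 1.0
gripper_force: 0.0
```

servo_tool:
  targets:
    - [0,0,0,0]
    - [0,0,0,0]
    - [0,0,0,0]
    - [0,0,0,0]
    - [0,0,0,0]
  jaw: 0.1
  force: 30

```text
time: 24.43
tcp_pos: [646.8, -103.0, -22.6]
orientation: [0.001, 0.6, 0.8, 0.0]
wrist_force: [0.1, 0.3, -0.5]
finger_gap: 0.301
gripper_force: 0.0
```

servo_tool:
  targets:
    - [0,0,0,0]
    - [0,0,0,0]
    - [0,0,0,0]
    - [0,0,0,0]

```text
time: 24.77
tcp_pos: [646.7, -103.1, -22.7]
orientation: [0.001, 0.6, 0.8, 0.0]
wrist_force: [-0.2, 0.1, 6.3]
finger_gap: 0.227
gripper_force: 30.1
```

Run:
```python
from h import *
t=np.radians(-15.9);u=np.array([np.cos(t),np.sin(t)]);v=np.array([-u[1],u[0]]);c=np.array([521.5,-324.6])
for a in(1,-1):
  for b in (1,-1): print(a,b,(c+39.5*(a*u+b*v)).round(1))
g=c+39.5*(u-v)+5*v   # ear toward -v: shift box +5 v
print(g); plan((644.5,-102,45,106.3),(*g,45,74.1),step=30)
```

```text
1 1 [ 570.3 -297.4]
1 -1 [ 548.7 -373.4]
-1 1 [ 494.3 -275.8]
-1 -1 [ 472.7 -351.8]
[ 550.03718868 -368.60146432]
at [ 646.7 -103.1  -22.7] 106.3 t 24.7667
[[0.001,-0.001,-0.023,0.0],[0.0,0.0,-0.022,0.0],[0.001,-0.001,-0.023,-0.001]]
->  [ 644.5 -102.    45. ]
[[-0.023,-0.017,0.0,0.056],[-0.024,-0.015,0.0,0.056],[-0.025,-0.014,0.0,0.056],[-0.025,-0.012,0.0,0.056],[-0.026,-0.011,0.0,0.056]]
[[-0.027,-0.01,0.0,0.056],[-0.027,-0.008,0.0,0.057],[-0.027,-0.006,0.0,0.056],[-0.028,-0.005,0.0,0.057],[-0.028,-0.004,0.0,0.056]]
->  [ 550.03718868 -368.60146432   45.        ]
```

Gripped at gap 0.227 (19 mm). Carrying it to the red tray's outer compartment, turned to the tray.

servo_tool:
  targets:
    - [0,0,-0.012,0]
    - [0,0,-0.024,0]
    - [0,0,-0.022,0]
    - [0,0,-0.01,0]

```text
time: 25.1
tcp_pos: [647.2, -103.1, 48.0]
orientation: [0.002, 0.6, 0.8, 0.001]
wrist_force: [0.5, -0.0, 0.2]
finger_gap: 0.226
gripper_force: 29.4
```

servo_tool:
  targets:
    - [-0.023,-0.017,0,0.056]
    - [-0.024,-0.015,0,0.056]
    - [-0.025,-0.014,0,0.056]
    - [-0.025,-0.012,0,0.056]
    - [-0.026,-0.011,0,0.056]

```text
time: 25.52
tcp_pos: [598.4, -237.5, 44.2]
orientation: [-0.0, 0.707, 0.708, -0.0]
wrist_force: [0.6, -0.1, -0.4]
finger_gap: 0.226
gripper_force: 29.4
```

servo_tool:
  targets:
    - [-0.027,-0.01,0,0.056]
    - [-0.027,-0.008,0,0.057]
    - [-0.027,-0.006,0,0.056]
    - [-0.028,-0.005,0,0.057]
    - [-0.028,-0.004,0,0.056]

```text
time: 25.93
tcp_pos: [550.6, -370.6, 44.2]
orientation: [-0.0, 0.799, 0.601, -0.0]
wrist_force: [-0.5, 0.0, -0.2]
finger_gap: 0.225
gripper_force: 29.4
```

servo_tool:
  targets:
    - [0,0,0,0]
    - [0,0,0,0]
    - [0,0,0,0]

```text
time: 26.18
tcp_pos: [551.2, -369.2, 44.1]
orientation: [-0.0, 0.798, 0.602, 0.0]
wrist_force: [-0.6, 0.1, -0.2]
finger_gap: 0.223
gripper_force: 29.4
```

Run:
```python
from h import *
w=snap("wrist","r1"); H,S,V=[cv2.cvtColor(w["img"],cv2.COLOR_RGB2HSV)[...,i].astype(int) for i in range(3)]
m=(((H<8)|(H>172))&(S>150)).astype(np.uint8); c=max(cv2.findContours(m,0,1)[0],key=cv2.contourArea); print(rect(ray(w,c[:,0],14)[:,:2]))
print(arm.sense()["finger_gap"]); plan((550,-368.6,-12,74.1),step=70)
```

```text
[ 521.4 -325.6  160.9  161.2   74.4]
0.22772047370289117
at [ 551.5 -368.7   44.1] 74.1 t 26.2333
[[0.0,-0.001,0.056,0.001]]
->  [ 550.  -368.6  -12. ]
```

View pics/r1.png

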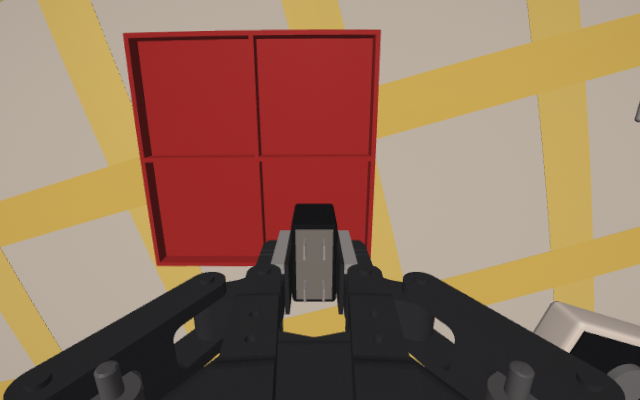

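The box is held square, above the right compartment of the tray (161 mm, centre (521.4,-325.6)). Lowering.

servo_tool:
  targets:
    - [0,-0.001,0.016,0]
    - [0,0,0.017,0]
    - [0,0,0.016,0]
    - [0,0,0.008,0]
    - [0,0,0.003,0]

```text
time: 26.65
tcp_pos: [550.0, -367.7, -17.3]
orientation: [-0.001, 0.798, 0.603, -0.0]
wrist_force: [0.6, -0.1, 0.2]
finger_gap: 0.227
gripper_force: 29.4
```

servo_tool:
  targets:
    - [0,0,0.001,0]
    - [0,0,0.001,0]
    - [0,0,0,0]
    - [0,0,0,0]
    - [0,0,0,0]

```text
time: 27.07
tcp_pos: [550.7, -369.4, -16.9]
orientation: [0.001, 0.798, 0.602, 0.0]
wrist_force: [0.5, 0.3, -0.8]
finger_gap: 0.228
gripper_force: 29.4
```

servo_tool:
  targets:
    - [0,0,0.001,0]
    - [0,0,0.001,0]
    - [0,0,0,0]
    - [0,0,0,0]
    - [0,0,0,0]

```text
time: 27.48
tcp_pos: [550.3, -369.1, -19.8]
orientation: [-0.0, 0.798, 0.602, 0.0]
wrist_force: [-0.3, 0.6, -0.5]
finger_gap: 0.223
gripper_force: 29.4
```

servo_tool:
  targets:
    - [0,0,0.001,0]
    - [0,0,0,0]
    - [0,0,0,0]
    - [0,0,0,0]

```text
time: 27.82
tcp_pos: [550.3, -369.1, -20.7]
orientation: [-0.0, 0.798, 0.602, 0.0]
wrist_force: [-0.2, -0.4, -1.0]
finger_gap: 0.225
gripper_force: 29.4
```

servo_tool:
  targets:
    - [0,0,0.001,0]
    - [0,0,0,0]
    - [0,0,0,0]
    - [0,0,0,0]

```text
time: 28.15
tcp_pos: [550.5, -369.2, -21.6]
orientation: [0.0, 0.798, 0.602, 0.0]
wrist_force: [0.4, -0.5, 0.2]
finger_gap: 0.229
gripper_force: 29.5
```

servo_tool:
  targets:
    - [0,0,0.001,0]
    - [0,0,0,0]
    - [0,0,0,0]
    - [0,0,0,0]

```text
time: 28.48
tcp_pos: [550.5, -369.2, -21.7]
orientation: [0.0, 0.798, 0.602, 0.0]
wrist_force: [-1.3, 2.0, 7.4]
finger_gap: 0.225
gripper_force: 30.4
```

Contact at 7.4 N. Release, then on to the rocker switch.

servo_tool:
  targets:
    - [0,0,0,0]
    - [0,0,0,0]
    - [0,0,0,0]
    - [0,0,0,0]
  jaw: 0.5

```text
time: 28.82
tcp_pos: [550.2, -369.1, -23.0]
orientation: [-0.0, 0.798, 0.602, -0.0]
wrist_force: [0.1, -0.7, -0.6]
finger_gap: 0.5
gripper_force: 0.0
```

servo_tool:
  targets:
    - [0,0,-0.012,0]
    - [0,0,-0.03,0]
    - [0,0,-0.04,0]
    - [0,0,-0.02,0]
    - [0,0,0,0]

```text
time: 29.23
tcp_pos: [552.5, -370.6, 86.6]
orientation: [0.004, 0.798, 0.602, 0.001]
wrist_force: [0.5, -0.9, 0.5]
finger_gap: 0.5
gripper_force: 0.0
```

Run:
```python
from h import *
plan((546.5,-97.2,75,109.2),step=36)
```

```text
at [ 552.5 -370.6   86.6] 74.1 t 29.2333
[[0.033,-0.01,0.001,-0.077],[0.033,-0.008,0.002,-0.077],[0.034,-0.005,0.001,-0.077],[0.034,-0.002,0.002,-0.076],[0.034,0.0,0.001,-0.077]]
[[0.034,0.003,0.002,-0.076],[0.034,0.005,0.001,-0.077],[0.033,0.009,0.002,-0.076]]
->  [546.5 -97.2  75. ]
```

servo_tool:
  targets:
    - [0.033,-0.01,0.001,-0.077]
    - [0.033,-0.008,0.002,-0.077]
    - [0.034,-0.005,0.001,-0.077]
    - [0.034,-0.002,0.002,-0.076]
    - [0.034,0,0.001,-0.077]
  jaw: 1

```text
time: 29.65
tcp_pos: [546.0, -196.9, 72.4]
orientation: [-0.0, 0.667, 0.745, 0.0]
wrist_force: [0.1, 0.8, -0.9]
finger_gap: 1.002
gripper_force: 0.0
```

servo_tool:
  targets:
    - [0.034,0.003,0.002,-0.076]
    - [0.034,0.005,0.001,-0.077]
    - [0.033,0.009,0.002,-0.076]
    - [0,0,0,0]
    - [0,0,0,0]

```text
time: 30.07
tcp_pos: [544.8, -94.1, 67.7]
orientation: [0.0, 0.578, 0.816, 0.0]
wrist_force: [0.5, -0.3, 0.4]
finger_gap: 0.997
gripper_force: 0.0
```

Run:
```python
from h import *
w=snap("wrist","k1"); H,S,V=[cv2.cvtColor(w["img"],cv2.COLOR_RGB2HSV)[...,i].astype(int) for i in range(3)]
q=proj(w,[546.4,-97.2,35])[0]; print(q,blob(w,((H<6)|(H>174))&(S>150),q,35,45),blob(w,~((H>55)&(H<90)&(S>20)&(V>60)),q,32,45))
plan((546.4,-97.2,-24,109.2),step=70)
```

```text
[316.00540252 210.37329233] [547.6 -97.4  23.8  19.8  19.3] [546.7 -94.9  30.1  30.6  19.3]
at [544.8 -95.2  67.7] 109.2 t 30.1167
[[-0.001,0.0,0.046,0.0],[-0.001,0.001,0.046,0.001]]
->  [546.4 -97.2 -24. ]
```

View pics/k1.png

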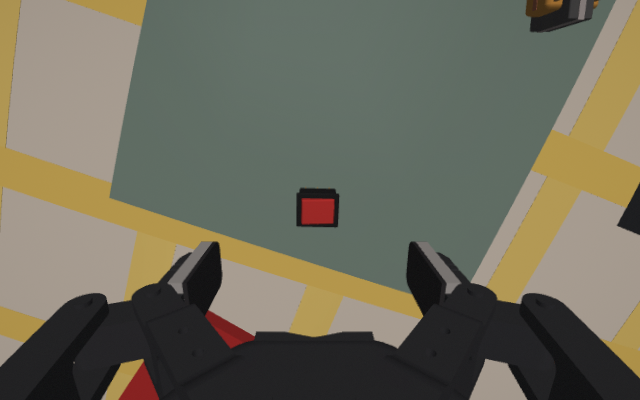

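The rocker is at (318,211), i.e. (547,-97), square to the tool, with its 31 mm side along the closing line. Descend and grip.

servo_tool:
  targets:
    - [-0.002,0.001,0.028,0]
    - [0,0,0.028,0]
    - [0,0,0.022,0]
    - [0,0,0.011,0]
    - [0,0,0.003,0]

```text
time: 30.53
tcp_pos: [545.0, -98.0, -26.8]
orientation: [-0.001, 0.58, 0.815, -0.001]
wrist_force: [0.1, 0.8, 0.3]
finger_gap: 1.003
gripper_force: 0.0
```

servo_tool:
  targets:
    - [0,0,0,0]
    - [0,0,0,0]
    - [0,0,0,0]
    - [0,0,0,0]
    - [0,0,0,0]
  jaw: 0.2
  force: 25

```text
time: 30.95
tcp_pos: [547.2, -97.3, -23.5]
orientation: [0.001, 0.579, 0.815, 0.0]
wrist_force: [-0.3, 0.4, 4.4]
finger_gap: 0.355
gripper_force: 24.3
```

servo_tool:
  targets:
    - [0,0,0,0]
    - [0,0,0,0]
    - [0,0,0,0]
    - [0,0,0,0]

```text
time: 31.28
tcp_pos: [547.2, -97.3, -23.5]
orientation: [0.001, 0.579, 0.815, 0.0]
wrist_force: [-0.3, -0.7, 5.7]
finger_gap: 0.356
gripper_force: 24.5
```

Run:
```python
from h import *
t=np.radians(-15.7);u=np.array([np.cos(t),np.sin(t)]);v=np.array([-u[1],u[0]]);c=np.array([521.4,-325.4])
g=c+39.5*(v-u); print(g)
plan((546.5,-97.2,45,109.2),(*g,45,74.3),step=30)
```

```text
[ 494.06239363 -276.6849584 ]
at [547.2 -97.3 -23.5] 109.2 t 31.2833
[[0.0,0.0,-0.023,0.0],[0.0,0.0,-0.023,0.0],[0.0,-0.001,-0.023,0.0]]
->  [546.5 -97.2  45. ]
[[-0.022,-0.015,0.0,0.087],[-0.023,-0.014,0.0,0.087],[-0.024,-0.011,0.0,0.087],[-0.025,-0.009,0.0,0.087],[-0.026,-0.007,0.0,0.087]]
[[-0.026,-0.005,0.0,0.087],[-0.026,-0.003,0.0,0.087]]
->  [ 494.06239363 -276.6849584    45.        ]
```

Gripped at gap 0.356 (30 mm). Carrying it to the diagonal compartment.

servo_tool:
  targets:
    - [0,0,-0.012,0]
    - [0,0,-0.024,0]
    - [0,0,-0.022,0]
    - [0,0,-0.01,0]

```text
time: 31.62
tcp_pos: [547.5, -97.4, 46.8]
orientation: [0.002, 0.579, 0.815, 0.001]
wrist_force: [0.8, -0.4, 0.1]
finger_gap: 0.355
gripper_force: 24.9
```

servo_tool:
  targets:
    - [-0.022,-0.015,0,0.087]
    - [-0.023,-0.014,0,0.087]
    - [-0.024,-0.011,0,0.087]
    - [-0.025,-0.009,0,0.087]
    - [-0.026,-0.007,0,0.087]

```text
time: 32.03
tcp_pos: [509.6, -226.6, 43.4]
orientation: [-0.0, 0.743, 0.669, 0.0]
wrist_force: [1.3, -0.5, 0.2]
finger_gap: 0.35
gripper_force: 24.9
```

servo_tool:
  targets:
    - [-0.026,-0.005,0,0.087]
    - [-0.026,-0.003,0,0.087]
    - [0,0,0,0]
    - [0,0,0,0]
    - [0,0,0,0]

```text
time: 32.45
tcp_pos: [494.6, -275.7, 43.2]
orientation: [-0.0, 0.797, 0.604, 0.0]
wrist_force: [0.2, 0.6, -0.6]
finger_gap: 0.349
gripper_force: 24.9
```

Run:
```python
from h import *
w=snap("wrist"); H,S,V=[cv2.cvtColor(w["img"],cv2.COLOR_RGB2HSV)[...,i].astype(int) for i in range(3)]
s=arm.sense(); print(s["finger_gap"],s["gripper_force"]); plan((494.1,-276.7,-12,74.3),step=70)
z=s["tcp_pos"][2]+23.5+35; print("rocker held",blob(w,((H<6)|(H>174))&(S>150),proj(w,[*s["tcp_pos"][:2],z])[0],z,25))
```

```text
0.3512419031721856 24.867901504039764
at [ 494.8 -275.4   43.3] 74.4 t 32.5
[[-0.001,0.0,0.055,0.001]]
->  [ 494.1 -276.7  -12. ]
rocker held [ 494.3 -276.3   19.6   20.9   74.3]
```

Held correctly at the target. Expected contact is at about -22.5. Lowering.

servo_tool:
  targets:
    - [-0.001,0,0.016,0]
    - [0,0,0.017,0]
    - [0,0,0.016,0]
    - [0,0,0.008,0]
    - [0,0,0.003,0]

```text
time: 32.92
tcp_pos: [493.9, -275.6, -18.2]
orientation: [-0.001, 0.797, 0.605, -0.0]
wrist_force: [0.7, -0.1, -0.6]
finger_gap: 0.353
gripper_force: 24.9
```

servo_tool:
  targets:
    - [0,0,0.001,0]
    - [0,0,0.001,0]
    - [0,0,0,0]
    - [0,0,0,0]
    - [0,0,0,0]

```text
time: 33.33
tcp_pos: [494.8, -277.2, -18.0]
orientation: [0.0, 0.797, 0.604, 0.0]
wrist_force: [-0.6, 0.5, -0.1]
finger_gap: 0.35
gripper_force: 24.9
```

servo_tool:
  targets:
    - [0,0,0.001,0]
    - [0,0,0.001,0]
    - [0,0,0,0]
    - [0,0,0,0]
    - [0,0,0,0]

```text
time: 33.75
tcp_pos: [494.4, -277.0, -20.7]
orientation: [0.0, 0.797, 0.604, -0.0]
wrist_force: [-0.1, -0.1, -0.0]
finger_gap: 0.349
gripper_force: 24.9
```

servo_tool:
  targets:
    - [0,0,0.001,0]
    - [0,0,0,0]
    - [0,0,0,0]
    - [0,0,0,0]

```text
time: 34.08
tcp_pos: [494.4, -276.9, -21.7]
orientation: [-0.0, 0.797, 0.604, -0.0]
wrist_force: [0.1, -0.6, -0.1]
finger_gap: 0.356
gripper_force: 24.9
```

servo_tool:
  targets:
    - [0,0,0.001,0]
    - [0,0,0,0]
    - [0,0,0,0]
    - [0,0,0,0]

```text
time: 34.42
tcp_pos: [494.6, -277.0, -22.5]
orientation: [0.0, 0.797, 0.604, 0.0]
wrist_force: [0.8, 0.2, 2.4]
finger_gap: 0.349
gripper_force: 25.1
```

It's in contact. Release, retreat and check by measurement.

servo_tool:
  targets:
    - [0,0,0.0005,0]
    - [0,0,0,0]
    - [0,0,0,0]

```text
time: 34.67
tcp_pos: [494.7, -277.0, -22.5]
orientation: [0.0, 0.797, 0.604, 0.0]
wrist_force: [-1.4, 0.2, 7.3]
finger_gap: 0.353
gripper_force: 25.4
```

servo_tool:
  targets:
    - [0,0,0,0]
    - [0,0,0,0]
    - [0,0,0,0]
    - [0,0,0,0]
  jaw: 0.55

```text
time: 35.0
tcp_pos: [494.3, -276.8, -23.5]
orientation: [-0.0, 0.797, 0.604, -0.0]
wrist_force: [0.1, 0.7, 0.0]
finger_gap: 0.552
gripper_force: 0.0
```

servo_tool:
  targets:
    - [0,0,-0.012,0]
    - [0,0,-0.03,0]
    - [0,0,-0.04,0]
    - [0,0,-0.04,0]
    - [0,0,-0.03,0]

```text
time: 35.42
tcp_pos: [494.7, -277.1, 133.1]
orientation: [0.001, 0.797, 0.604, 0.001]
wrist_force: [1.7, -0.2, 0.4]
finger_gap: 0.55
gripper_force: 0.0
```

servo_tool:
  targets:
    - [0,0,0,0]
    - [0,0,0,0]
    - [0,0,0,0]
    - [0,0,0,0]

```text
time: 35.75
tcp_pos: [493.9, -276.6, 127.7]
orientation: [-0.001, 0.797, 0.604, -0.0]
wrist_force: [0.0, -0.8, -0.6]
finger_gap: 0.547
gripper_force: 0.0
```

Run:
```python
from h import *
w=snap("wrist"); H,S,V=[cv2.cvtColor(w["img"],cv2.COLOR_RGB2HSV)[...,i].astype(int) for i in range(3)]
q=proj(w,[494.3,-276.7,36])[0]; red=((H<8)|(H>172))&(S>120)
print("rim (31x26 exp)",blob(w,V<45,q,33,40))
q=proj(w,[550.3,-369,35])[0]; print("mc grey",q,blob(w,(~red)&(S<70)&(V>60),q,35,35))
t=snap("top"); h=cv2.cvtColor(t["img"],cv2.COLOR_RGB2HSV).astype(int)
mat=np.zeros((400,640),bool)
ref=np.array([75,90,78]); d=(np.abs(t["img"].astype(int)-ref).sum(2)>40)
for n,X in (("motor",(444,99)),("short",(542,100)),("transf",(650,97))):
    print(n,blob(t,d,proj(t,[*X,27])[0],27,18))
```

```text
rim (31x26 exp) [ 494.  -277.    26.2   29.4   74.3]
mc grey [397.74165844 258.36016093] [ 537.9 -360.8   15.2   49.6    3.2]
motor [443.6  99.5  23.7  49.4  82.8]
short [542.2 100.1  28.3  23.9  32.9]
transf [650.6  97.2  42.9  44.6  20.6]
```

The rocker reads 29×26 mm, centred, and the bystanders haven't moved. The motor capacitor reading is spoiled by the finger in view, so I'll check it from the top and scene cameras.

Run:
```python
from h import *
for n in ("top","scene"):
    t=snap(n); h=cv2.cvtColor(t["img"],cv2.COLOR_RGB2HSV).astype(int)
    red=((h[...,0]<10)|(h[...,0]>170))&(h[...,1]>120)&(h[...,2]>40)
    for nm,X in (("mc",(550.3,-369)),("mc ear side",(544,-391))):
        q=proj(t,[*X,30])[0]
        if nm=="mc": print(n,q,blob(t,~red,q,35,16),blob(t,(h[...,1]<80)&(h[...,2]>50),q,35,12))
```

```text
top [511.09289516 232.20020861] [ 548.9 -371.2   54.1   60.9   39.6] [ 559.  -348.9    6.    10.1    5.5]
scene [147.32028621 297.42891404] [ 562.3 -372.2   36.2   52.1   72.4] [ 548.9 -368.3   33.8   21.5   75. ]
```

The scene view puts the grey top at (549,-368) on the plane z=35, 34×21 mm, with its long axis at 75°. It stands as placed, so I'll hand in.

```bash
python3 -c "
from workcell import arm
print(arm.hand_in())"
```

```text
the job is handed in; nothing more can be done
None
```

I handed the job in with all five parts upright in separate compartments: speaker, tall can and volume control in the blue tray, and motor capacitor and rocker switch in the red. The three other parts did not move, and it took about 36 s of the 112 s allowed.

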